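# Lock the gap setting of the bench mill with the square key and the knurled ring

## Task

Lock the grinding gap of the small bench mill: drop the square box key over the barrel's square head with its long tail just anticlockwise of the stop stud, so that the stud holds the key and the barrel still at the setting, and do not force it on. Then tighten the knurled lock ring clockwise down on the housing to about 0.7 N·m, not over-tightening it, lift the key off without shifting the setting and lay it flat on the worktop, leaving the two jars and the scoop where they are.

Things in the scene. Friction and masses are not known exactly. Their poses are not given: they have to be found in the camera images.
- mill: Small bench mill, white cast body, steel flange on top, motor behind; fixed to the worktop. Origin: on the worktop under the axis of its setting barrel. Its -x side has drawer and stop stud, +x the motor (to 150 mm). Only barrel, ring, key and stud stand above 125 mm. On the flange (top at 102 mm, radius 57 mm) a neck of radius 23.5 mm rises to 118 mm; washer, ring and head are coaxial above it.
- setting_barrel (a joint): Turn of the setting barrel, rad, growing clockwise seen from above; 0 = the setting (flats square to the mill's x, y). Starts at -0.5 to -0.12. The barrel turns easily (0.06 N·m), the ring's thread on it more stiffly (0.14 N·m), so the ring carries the barrel along until something holds it. With the key on and its tail against the stud it stands within 0.03 of 0. It does not rise or sink.
- barrel_head (a point): Centre of the top of the barrel's steel square head, 172 mm above the worktop. Head 22 mm across flats, 21 mm high, its top 5 mm tapering to 15.6 mm; below it, at 151 mm, a round shoulder (radius 19 mm) on which the key sits. The frame turns with the barrel; at the setting its axes are the mill's.
- lock_ring: Knurled steel lock ring, 50 mm diameter, 20 mm high; origin at the centre of its underside, 0.2 to 0.8 mm over the washer at first. Goes down 8 mm a turn clockwise (from above) relative to the barrel; stays where left. The key's arms cross 8 mm above it. Once on the washer it presses about 90 N per rad of further turn; turning it takes 0.14 N·m plus 7 to 9 mN·m per N of pressing.
- seat_washer: Brass washer fixed on top of the mill's neck, radius 22 mm, upper face at 121 mm: the face against which the lock ring tightens. Its frame is the mill's.
- stop_stud (a point): Centre of the top of the dark steel stop stud, 12 mm diameter, standing on a lug of the flange 78 mm from the barrel's axis, top at 167 mm. It stops the key's tail from turning further clockwise.
- setting_key: Loose dark steel key, 0.15 to 0.25 kg, lying flat: hub 40 mm diameter, 16 mm high, with a square through-hole 24.2 mm wide; a tail 12 mm wide, 9 mm high, level with the underside, reaches 92 mm from the hole's centre to its -x, a short arm 48 mm to its +x. Origin: hole centre at the underside. On the head with the tail just anticlockwise of the stud, its axes are parallel to barrel_head's.
- key_grip (a point): On the axis of the key's hole, 10 mm above its underside: take the hub here from above, the fingers closing across the tail (the key's y). Seated on the head, the key's underside rests on the shoulder, 21 mm below barrel_head. Lifted by its tail it tilts and jams on the head.
- sample_jar: Bystander: sample jar with a yellow screw cap, 52 mm diameter, 76 mm high, beyond the key, to the right of the mill. Origin under its centre.
- small_jar: Bystander: small clear sample jar with a grey screw cap, 44 mm diameter, 60 mm high, beyond the key, in front of the larger mill's tray. Origin under its centre.
- scoop: Bystander: pressed steel scoop, 191 mm long along its y, 40 mm wide, 26 mm high, to the left of the mill near the front edge. Origin under its centre.
Not all that is in view belongs to the job. Several things have the shape of the setting_key; the one meant has the colours described above.

How it is judged:
By the outcome, as a careful person would: the job done as asked, in the order asked, and still so for the second after the job is handed in, with the robot touching nothing.
It also fails if it takes over 72 s, if anything falls off the work surface, if the arm or the gripper's body presses on something with over 40 N, if the wrist force passes 120 N, or if a joint passes its speed limit or range.

## Robot

A 6-joint arm with a two-finger parallel gripper is mounted at the origin on a cart in front of the work surface, level with it; the furniture and walls round the work are solid. World frame = base frame: x ahead of the robot, y to its left, z up, the work surface at z = 0. Lengths are in m, angles in degrees, forces in N, time in s.
With the tool pointing down it reaches from about 0.325 to 0.9 m from the base axis. Payload 6.1 kg.
Tool frame: the origin (TCP) lies on the front face of the gripper's body, between the roots of the fingers; the fingertips stand 73 mm ahead of it and the grasp point (between the pads) lies 54 mm ahead of it; z points along the fingers, y is the line along which they close (so a half turn about z gives the same grasp; the last joint's range is limited). The gripper opens to 85 mm and grips with 20 to 120 N. Pads are 22 mm wide; open, the fingers measure 114 mm over their backs; the gripper's body (76 mm by 85 mm) begins 54 mm behind the grasp point. The pads swing forward as they close: fully open they stand 13 mm farther back than shut.
Start: joints at [-82.798, 12.628, 87.462, -0, 79.91, -7.225], TCP at [0.156, -0.605, 0.304] pointing down, gripper open.
Joint ranges: [-170.65, 170.65], [-52.31, 119.04], [5.05, 147.46], [-71.25, 251.25], [11.57, 151.72], [-153.62, 153.62]. Speed limits (degrees/s): [147.25, 147.25, 172.46, 180, 180, 180].

## Interface

Orientations are given as [roll, pitch, yaw] about the fixed x, y, z axes, in that order (R = Rz(yaw) Ry(pitch) Rx(roll)).
In Python, from workcell import bot, camera, calibration gives the robot as it stands.
- The arm moves only by the tool drive_tool, never from a script. Its argument "moves" is a list of rows, each an object of numbers: "claw": the opening, from 0 (shut) to 1 (fully open); "tx", "ty", "tz": the shift along the tool's x, y, z in m; "ax", "ay", "az": the turn, a rotation vector about the tool's x, y, z in degrees. A call has 1 to 20 rows; each row is the pose to reach, as a shift and turn from the pose commanded when the call began, along the tool's axes at that moment; what a row does not reach only later rows make up. A row lasts 1/8 s, in which the tool goes at most 62.5 mm and 10.7 degrees, less where a joint would pass 70% of its speed; a pose out of reach is approached as far as the arm can. A call with a gripper value outside its range is refused whole. The fingers move at their own pace and stop on an object; "grip_force" is the grip in N (left out, the last holds). Time passes only in rows, so rows that repeat a pose let the fingers close. It gives the time, the measured TCP pose, the force, the opening and the grip force at its end, in the units of the state.
- bot.get_obs(): the state, without advancing time (a new reading comes with each control period).
- camera(name): name is "scene" or "top" or "wrist"; returns the picture (480x640x3 uint8, red, green, blue); there is no depth.
- calibration(name): a dict with "mtx" (3x3 intrinsics, pixels), "eye" and "rotation" of the camera in the world. Camera axes: x right, y up, looking along -z (the intrinsics and any distortion apply to the point x, -y, -z); pixel columns grow to the right and rows downward; lengths in m; the calibration is good to about 2 mm. A picture is of the moment at which its call begins: read the wrist's pose just before it. calibration takes no time and is no camera call; for the wrist camera it gives the pose at the moment of the call.
- bot.finish_job(): hands the job in; it is judged then, once.
The state is a dict: "clock": time; "joint_pos": joint angles; "qvel": joint speeds; "joint_efforts": joint torques, N m; "tcp_pos": TCP position; "tcp_rot": TCP orientation; "contact_force": force on the tool from outside, world axes, zero at the start; "moment": the same for the moment, N m; "width": finger opening in m; "grip_force": force on a finger pad.
Only numpy, scipy, OpenCV 4.12 (cv2) and the standard library are available. Lean on these libraries where they do the work, as an engineer would, in place of code of your own. Each camera call takes 0.05 s, during which the arm holds its last target. There are 200 camera calls.

## Working session

There is one attempt and no reset: what is moved stays moved. The work goes in short steps, Python scripts to look and compute and a tool call to move; the robot and the scene stay as the last step left them, time stands still between calls to the robot, and variables do not carry over. Pictures are saved under pics/ and viewed, at most 10 in all, crops included, and the job is handed in when it is done.

Besides the shell and the picture viewer there is one more tool, called after "Call:" as name(argument=value, ...), one argument or row to a line, values as JSON. drive_tool: Moves the arm, as the interface text tells. Its arguments: {"type":"object","properties":{"moves":{"type":"array","items":{"type":"object","properties":{"claw":{"type":"number"},"tx":{"type":"number"},"ty":{"type":"number"},"tz":{"type":"number"},"ax":{"type":"number"},"ay":{"type":"number"},"az":{"type":"number"}}}},"grip_force":{"type":"number"}},"required":["moves"]}

```bash
mkdir -p pics
cat > h.py <<'E'
import numpy as np, cv2
from scipy.spatial.transform import Rotation as R
from workcell import bot, camera, calibration
def save(n,img): cv2.imwrite('pics/'+n,cv2.cvtColor(img,cv2.COLOR_RGB2BGR))
def proj(c,P):
    P=np.atleast_2d(P); q=(P-np.array(c['eye']))@np.array(c['rotation']); q=q*[1,-1,-1]
    u=q@np.array(c['mtx']).T; return u[:,:2]/u[:,2:]
def ray(c,uv):
    d=np.linalg.inv(np.array(c['mtx']))@[uv[0],uv[1],1]; d=d*[1,-1,-1]; d=np.array(c['rotation'])@d
    return np.array(c['eye']),d/np.linalg.norm(d)
def atz(c,uv,z):
    e,d=ray(c,uv); return e+d*(z-e[2])/d[2]
def tri(obs):
    A=np.zeros((3,3));b=np.zeros(3)
    for c,uv in obs:
        e,d=ray(c,uv);M=np.eye(3)-np.outer(d,d);A+=M;b+=M@e
    p=np.linalg.solve(A,b); return p,[np.linalg.norm(np.cross(p-ray(c,u)[0],ray(c,u)[1])) for c,u in obs]
E
python3 - <<'E'
from h import *
print(bot.get_obs())
for n in ['scene','top']:
    c=calibration(n); print(n,{k:np.round(v,4).tolist() if not isinstance(v,str) else v for k,v in c.items()})
    save(n+'0.png',camera(n))
E
```

```text
{'clock': 0.0, 'joint_pos': array([-8.27976984e+01,  1.26740557e+01,  8.75247283e+01, -4.51467361e-04,
        7.99089909e+01, -7.22521331e+00]), 'qvel': array([-0.06013965, -0.03115354, -0.01313688,  0.00314834,  0.0236264 ,
       -0.05288578]), 'joint_efforts': array([ 2.16234286e-03, -4.96891093e+01, -3.89390767e+01, -2.23299794e-04,
        1.12000623e-02, -2.11633949e-05]), 'tcp_pos': array([ 0.15565687, -0.60484042,  0.3028215 ]), 'tcp_rot': array([-1.79893025e+02, -1.31140142e-02,  1.44275822e+01]), 'contact_force': array([-0.36449908,  0.02586887, -0.12783011]), 'moment': array([ 0.00655531,  0.02222381, -0.02766523]), 'grip_force': 0.0, 'width': 0.0854246124988039}
scene {'mtx': [[488.8171, 0.0, 316.7968], [0.0, 488.8171, 242.7961], [0.0, 0.0, 1.0]], 'eye': [0.6239, 1.1466, 1.0873], 'rotation': [44.1246, 0.6051, 176.8038]}
top {'mtx': [[600.2635, 0.0, 310.9592], [0.0, 600.2635, 244.8784], [0.0, 0.0, 1.0]], 'eye': [0.3559, 0.213, 1.3706], 'rotation': [8.7498, 1.5596, -88.4192]}
```

View pics/scene0.png

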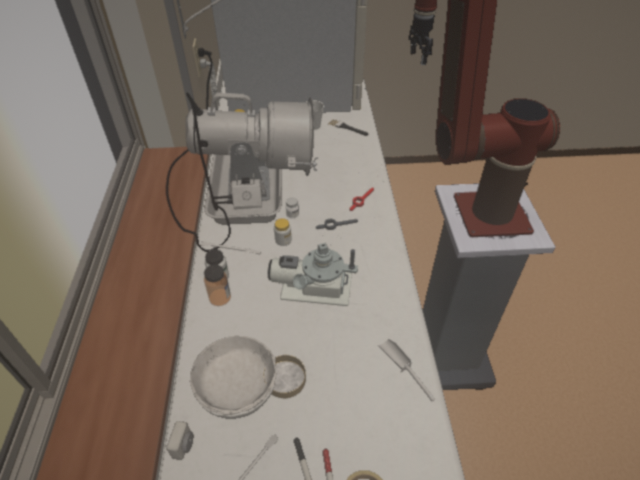

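View pics/top0.png

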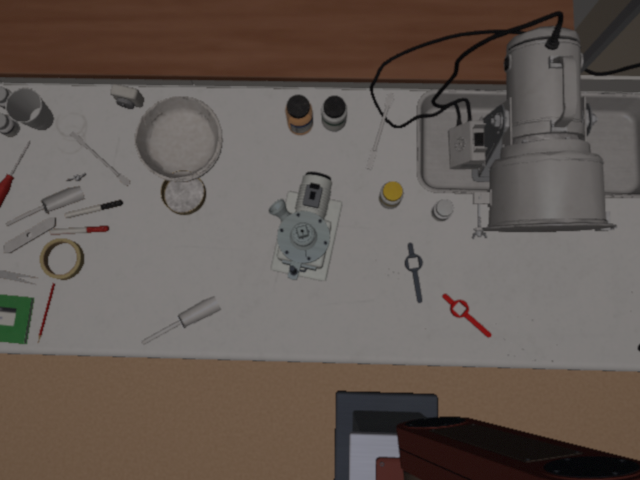

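The scene shows two key-shaped objects: a dark grey one at top (413,263) / scene (332,224), and a red one at top (460,309) / scene (360,200). The dark grey one matches "dark steel". The mill head is at top (303,232) and the stud at top (293,271). I'll confirm in an enlarged crop.

```bash
sed -i 's/^def proj/def cal(n):\n    c=dict(calibration(n)); r=np.array(c["rotation"])\n    c["rotation"]=R.from_euler("xyz",r,degrees=True).as_matrix() if r.size==3 else r\n    return c\ndef proj/' h.py
python3 - <<'E'
from h import *
s=cv2.imread('pics/scene0.png');t=cv2.imread('pics/top0.png')
f=lambda im,x,y,w,h,k: cv2.resize(im[y:y+h,x:x+w],(w*k,h*k),interpolation=cv2.INTER_CUBIC)
a=f(t,260,165,100,120,4); b=f(t,390,235,100,75,4); d=f(s,255,180,100,45+75,4)
im=np.zeros((600,800,3),np.uint8); im[:480,:400]=a; im[:300,400:]=b; im[300:600,400:]=f(s,265,205,100,75,4)
cv2.imwrite('pics/crop0.png',im)
c=cal('top'); cs=cal('scene')
print(c['rotation'].round(3), calibration('wrist'))
for uv,z in [((413,263),.01),((418,300),.005),((303,232),.172),((293,271),.167),((391,193),.07),((442,210),.06)]: print(uv,atz(c,uv,z).round(4))
print(tri([(c,(303,232)),(cs,(322,250))]),tri([(c,(413,263)),(cs,(331,224))]))
E
```

```text
[[ 0.028  0.988 -0.151]
 [-0.999  0.023 -0.031]
 [-0.027  0.152  0.988]] {'mtx': array([[337.45670114,   0.        , 325.57651563],
       [  0.        , 337.45670114, 235.79015048],
       [  0.        ,   0.        ,   1.        ]]), 'eye': array([ 0.22136603, -0.58787964,  0.37353583]), 'rotation': array([-15.39739597,   0.13949146, -75.56538842])}
(413, 263) [0.528  0.0227 0.01  ]
(418, 300) [0.4447 0.0106 0.005 ]
(303, 232) [0.5655 0.2676 0.172 ]
(293, 271) [0.4861 0.2856 0.167 ]
(391, 193) [0.6754 0.0798 0.07  ]
(442, 210) [ 0.6416 -0.0341  0.06  ]
(array([0.57000963, 0.26822848, 0.15231085]), [np.float64(0.0010783840796747724), np.float64(0.0010783840796749948)]) (array([0.52758689, 0.02285561, 0.01063177]), [np.float64(0.000377540644797082), np.float64(0.00037754064479681603)])
```

View pics/crop0.png

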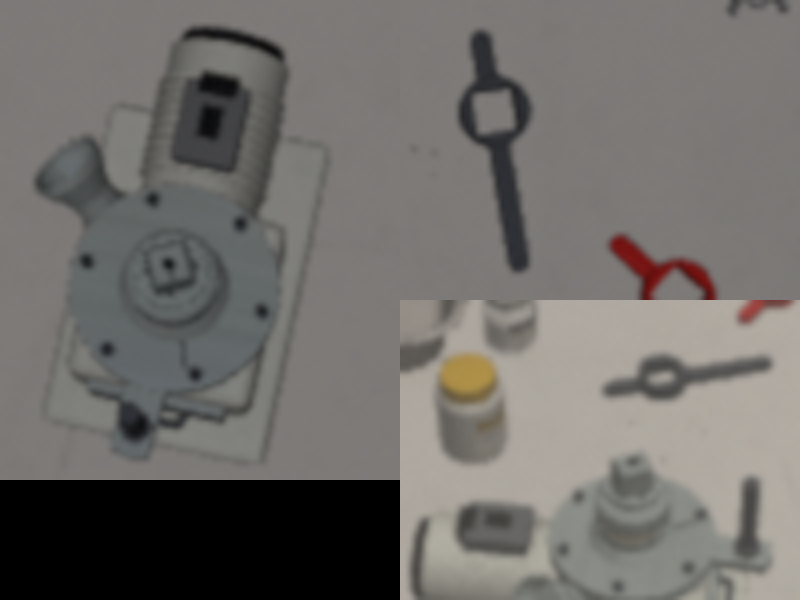

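The crop shows the dark steel key, hole at top (413.5,262.8) and tail end at (419.5,302). The red one is a decoy. The head is near top (302,231) and the stud near (293,268). Next I move the wrist camera over both.

Call:
drive_tool(
  moves=[
    {"claw":1,"tx":0.2,"ty":-0.22,"tz":0,"az":-60},
    {"tx":0.2,"ty":-0.22,"az":-60},
    {"tx":0.2,"ty":-0.22,"az":-60},
    {"tx":0.2,"ty":-0.22,"az":-60},
    {"tx":0.2,"ty":-0.22,"az":-60},
    {"tx":0.4,"ty":-0.44,"az":-120},
    {"tx":0.4,"ty":-0.44,"az":-120},
    {"tx":0.4,"ty":-0.44,"az":-120},
    {"tx":0.4,"ty":-0.44,"az":-120},
    {"tx":0.4,"ty":-0.44,"az":-120},
    {"tx":0.4,"ty":-0.44,"az":-120},
    {"tx":0.57,"ty":-0.633,"az":-172},
    {"tx":0.57,"ty":-0.633,"az":-172},
    {"tx":0.57,"ty":-0.633,"az":-172},
    {"tx":0.57,"ty":-0.633,"az":-172},
    {"tx":0.57,"ty":-0.633,"az":-172},
    {"tx":0.57,"ty":-0.633,"az":-172},
    {"tx":0.57,"ty":-0.633,"az":-172},
  ],
)

```text
schema error: expected keys claw, tx, ty, tz, ax, ay, az
```

```bash
cat >> h.py <<'E'
import pickle
def shot(n):
    o=bot.get_obs(); c=cal('wrist'); im=camera('wrist'); save(n+'.png',im); pickle.dump(c,open(n+'.pkl','wb'))
    print(o['clock'],o['tcp_pos'].round(4),o['tcp_rot'].round(2),o['joint_pos'].round(1))
E
python3 -c "
from h import *
shot('w1')"
```

```text
0.1 [ 0.1557 -0.6049  0.3029] [-1.799e+02 -1.000e-02  1.443e+01] [-82.8  12.7  87.5  -0.   79.9  -7.2]
```

View pics/w1.png

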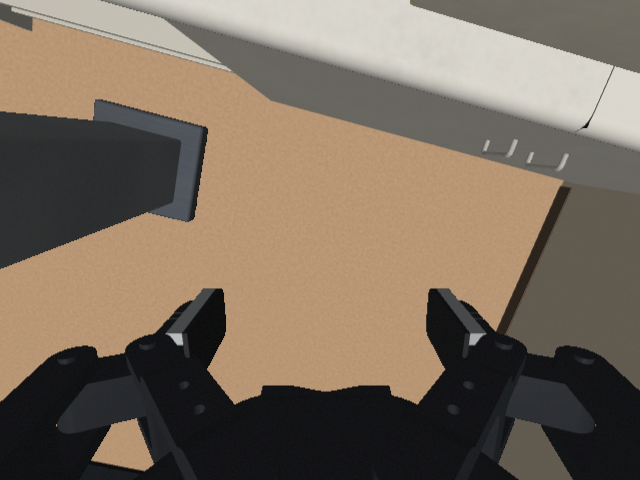

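That move was refused (every row needs all keys), so the picture shows only the floor and the fingers at (200,310) and (450,310). Resending in full.

Call:
drive_tool(
  moves=[
    {"claw":1,"tx":0.2,"ty":-0.2,"tz":0,"ax":0,"ay":0,"az":-60},
    {"claw":1,"tx":0.2,"ty":-0.2,"tz":0,"ax":0,"ay":0,"az":-60},
    {"claw":1,"tx":0.2,"ty":-0.2,"tz":0,"ax":0,"ay":0,"az":-60},
    {"claw":1,"tx":0.2,"ty":-0.2,"tz":0,"ax":0,"ay":0,"az":-60},
    {"claw":1,"tx":0.2,"ty":-0.2,"tz":0,"ax":0,"ay":0,"az":-60},
    {"claw":1,"tx":0.4,"ty":-0.4,"tz":0,"ax":0,"ay":0,"az":-120},
    {"claw":1,"tx":0.4,"ty":-0.4,"tz":0,"ax":0,"ay":0,"az":-120},
    {"claw":1,"tx":0.4,"ty":-0.4,"tz":0,"ax":0,"ay":0,"az":-120},
    {"claw":1,"tx":0.4,"ty":-0.4,"tz":0,"ax":0,"ay":0,"az":-120},
    {"claw":1,"tx":0.4,"ty":-0.4,"tz":0,"ax":0,"ay":0,"az":-120},
    {"claw":1,"tx":0.4,"ty":-0.4,"tz":0,"ax":0,"ay":0,"az":-120},
    {"claw":1,"tx":0.618,"ty":-0.62,"tz":0,"ax":0,"ay":0,"az":-172},
    {"claw":1,"tx":0.618,"ty":-0.62,"tz":0,"ax":0,"ay":0,"az":-172},
    {"claw":1,"tx":0.618,"ty":-0.62,"tz":0,"ax":0,"ay":0,"az":-172},
    {"claw":1,"tx":0.618,"ty":-0.62,"tz":0,"ax":0,"ay":0,"az":-172},
    {"claw":1,"tx":0.618,"ty":-0.62,"tz":0,"ax":0,"ay":0,"az":-172},
    {"claw":1,"tx":0.618,"ty":-0.62,"tz":0,"ax":0,"ay":0,"az":-172},
    {"claw":1,"tx":0.618,"ty":-0.62,"tz":0,"ax":0,"ay":0,"az":-172},
    {"claw":1,"tx":0.618,"ty":-0.62,"tz":0,"ax":0,"ay":0,"az":-172},
  ],
)

```text
clock: 2.52
tcp_pos: [0.5994, 0.1479, 0.304]
tcp_rot: [-180.0, -0.0, -173.7]
contact_force: [0.3, -0.0, 0.9]
width: 0.0854
grip_force: 0.0
```

```bash
python3 -c "
from h import *
shot('w2')"
```

```text
2.525 [0.5994 0.1479 0.304 ] [-1.7998e+02 -1.0000e-02 -1.7369e+02] [  6.6  11.6  88.6  -0.   79.8 -89.7]
```

View pics/w2.png

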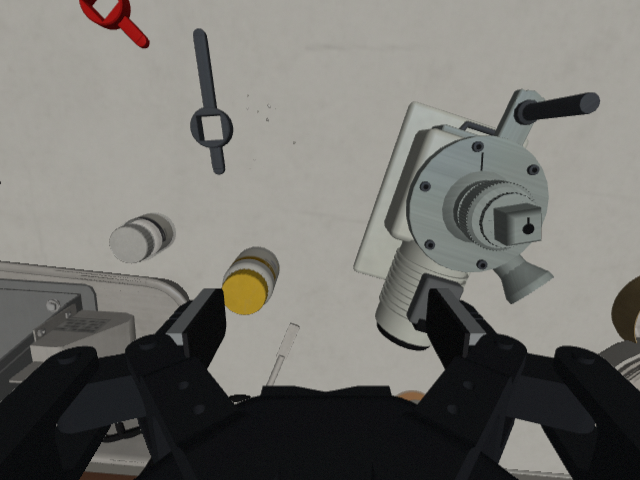

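w2 shows the dark key hole at (211,127) and its tail end at (200,34). The head top is at about (520,225) and the stud top at (589,103). Next, a second view over the mill.

Call:
drive_tool(
  moves=[
    {"claw":1,"tx":-0.03,"ty":0.11,"tz":0,"ax":0,"ay":0,"az":0},
    {"claw":1,"tx":-0.03,"ty":0.11,"tz":0,"ax":0,"ay":0,"az":0},
    {"claw":1,"tx":-0.03,"ty":0.11,"tz":0,"ax":0,"ay":0,"az":0},
    {"claw":1,"tx":-0.03,"ty":0.11,"tz":0,"ax":0,"ay":0,"az":0},
  ],
)

```text
clock: 3.08
tcp_pos: [0.6172, 0.2608, 0.3041]
tcp_rot: [-180.0, 0.0, -173.6]
contact_force: [-0.2, -0.6, -0.2]
width: 0.0857
grip_force: 0.0
```

Run:
```python
from h import *
shot('w3')
a=cv2.imread('pics/w2.png');b=cv2.imread('pics/w3.png')
f=lambda im,x,y,w,h,k: cv2.resize(im[y:y+h,x:x+w],(w*k,h*k),interpolation=cv2.INTER_CUBIC)
im=np.zeros((600,800,3),np.uint8)
im[:,:]=cv2.resize(b,(800,600),interpolation=cv2.INTER_CUBIC)
cv2.imwrite('pics/w3b.png',im)
im=np.zeros((600,800,3),np.uint8)
im[:,:400]=f(a,180,25,100,150,4)[:, :]; im[:600,400:]=f(a,480,85,133,200,3)[:,:400] if 0 else cv2.resize(a[85:265,480:600],(400,600),interpolation=cv2.INTER_CUBIC)
cv2.imwrite('pics/w2c.png',im)
```

```text
3.075 [0.6172 0.2608 0.3041] [-179.97    0.   -173.62] [ 16.2  18.7  80.1  -0.   81.2 -80.2]
```

View pics/w3b.png

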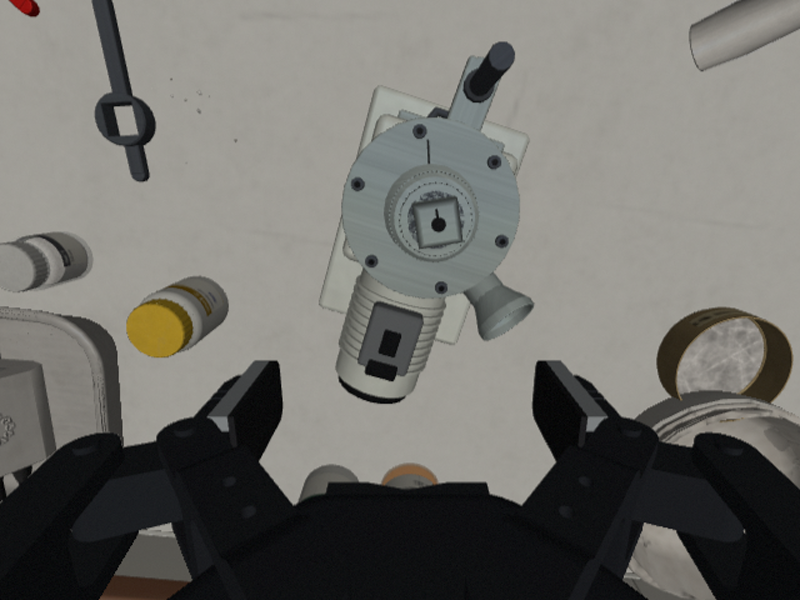

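View pics/w2c.png

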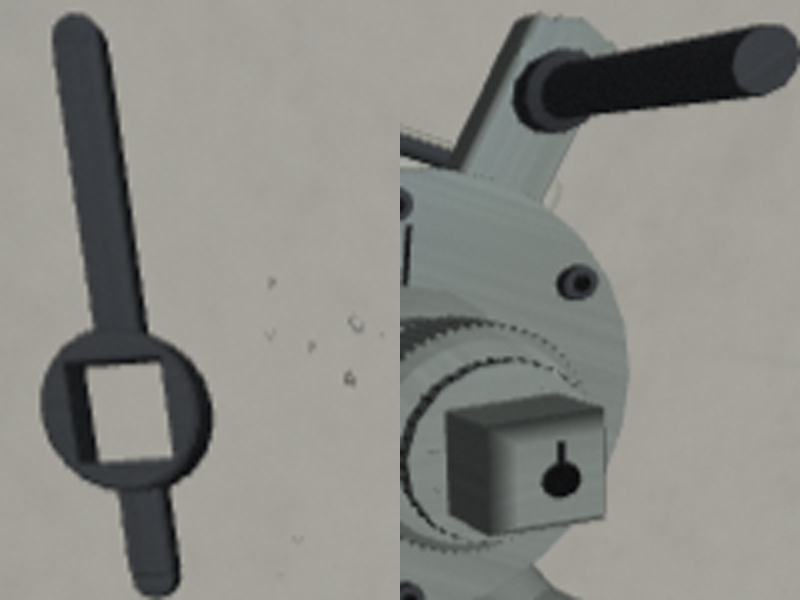

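w3b (shown at 1.25×) has the head dot at (438,225), stud top at (501,55) and key hub at (125,120). w2c gives the key hub centre at w2 (210.8,127.5), the tail line (199,40)→(208.8,105), the head dot at (528.3,228.4) and the stud top at (590.4,103).

Run:
```python
from h import *
L=lambda n:pickle.load(open(n+'.pkl','rb'))
c2,c3=L('w2'),L('w3');ct,cs=cal('top'),cal('scene')
for nm,o in dict(key=[(c2,(210.75,127.5)),(c3,(100,96))],head=[(c2,(528.3,228.4)),(c3,(350.4,180))],stud=[(c2,(590.4,103)),(c3,(400.8,44))]).items():
    p,e=tri(o);print(nm,p.round(4),np.round(e,4),[proj(c,p).round(1)[0] for c in (ct,cs)])
print('hub@16',atz(c2,(210.75,127.5),.016).round(4),atz(c3,(100,96),.016).round(4))
a,b=atz(c2,(199,40),.009),atz(c2,(208.75,105),.009);d=b-a;print('key yaw',np.degrees(np.arctan2(d[1],d[0])))
for n,c,(x,y,w,h),zs in [('w2',c2,(495,195,60,60),[.17]),('w3',c3,(320,148,62,62),[.17]),('w3',c3,(255,60,175,230),[.102]),('w2',c2,(180,25,60,150),[.012])]:
    g=cv2.imread(f'pics/{n}.png',0)[y:y+h,x:x+w]; g=cv2.resize(g,None,fx=4,fy=4,interpolation=cv2.INTER_CUBIC)
    s=cv2.createLineSegmentDetector().detect(g)[0][:,0]/4
    print(n,zs)
    m=14 if zs[0]==.102 else (6 if zs[0]>.1 else 10)
    for q in s:
        l=np.hypot(q[2]-q[0],q[3]-q[1])
        if l<m: continue
        A,B=[atz(c,(q[i]+x,q[i+1]+y),zs[0]) for i in (0,2)]; d=B-A
        print((q+[x,y,x,y]).round(1),'len %.1f yaw90 %.1f yaw180 %.1f'%(l,(np.degrees(np.arctan2(d[1],d[0]))+45)%90-45,np.degrees(np.arctan2(d[1],d[0]))%180))
```

```text
key [0.531  0.0206 0.0059] [0.0001 0.0001] [array([413.7, 262. ]), array([329.8, 224.6])]
head [0.5701 0.2707 0.173 ] [0.0003 0.0003] [array([301.5, 229.6]), array([322.4, 245.3])]
stud [0.4946 0.2888 0.169 ] [0. 0.] [array([291.5, 266.6]), array([352.1, 250.1])]
hub@16 [0.5311 0.0239 0.016 ] [0.5315 0.027  0.016 ]
key yaw 10.202713706023832
w2 [0.17]
[527.2 223.9 526.9 217. ] len 6.9 yaw90 18.1 yaw180 18.1
[522.3 227.6 527.  223.4] len 6.3 yaw90 -37.0 yaw180 143.0
[504.  195.  495.2 199.9] len 10.0 yaw90 37.3 yaw180 127.3
[529.8 217.  529.1 223.6] len 6.7 yaw90 10.0 yaw180 10.0
[541.3 240.8 530.8 242.4] len 10.6 yaw90 15.5 yaw180 105.5
[506.5 246.  495.  239.4] len 13.2 yaw90 -22.6 yaw180 67.4
[542.3 219.2 541.8 231.7] len 12.5 yaw90 13.7 yaw180 13.7
[517.6 244.8 506.4 245.8] len 11.3 yaw90 11.7 yaw180 101.7
[526.9 202.7 538.9 206.6] len 12.7 yaw90 -11.0 yaw180 79.0
[494.9 207.8 526.8 202.7] len 32.3 yaw90 15.8 yaw180 105.8
[513.  243.6 540.3 239.2] len 27.6 yaw90 16.2 yaw180 106.2
[542.  232.  541.6 240.5] len 8.5 yaw90 12.9 yaw180 12.9
[540.7 227.3 540.7 213.9] len 13.4 yaw90 16.1
[... 3242 characters left out ...]
180 99.9
[203.2 106.6 192.2  31.4] len 76.0 yaw90 9.7 yaw180 9.7
[217.4 107.7 229.1 115.9] len 14.2 yaw90 -28.3 yaw180 61.7
[223.1 138.7 220.1 116.6] len 22.2 yaw90 10.0 yaw180 10.0
[213.3 172.  210.5 157.1] len 15.2 yaw90 12.3 yaw180 12.3
[205.8 147.4 197.1 142.2] len 10.2 yaw90 -24.9 yaw180 65.1
[191.5 134.1 189.5 124.2] len 10.1 yaw90 11.8 yaw180 11.8
[189.5 123.9 193.  114. ] len 10.5 yaw90 -19.3 yaw180 160.7
[205.7 140.4 222.6 139.3] len 16.9 yaw90 9.9 yaw180 99.9
[201.1 114.9 219.5 113.8] len 18.5 yaw90 9.4 yaw180 99.4
[211.4  83.  209.4  67.9] len 15.2 yaw90 9.4 yaw180 9.4
[213.1  95.5 211.4  83.2] len 12.4 yaw90 9.7 yaw180 9.7
[198.  129.6 195.7 115.8] len 14.0 yaw90 10.6 yaw180 10.6
```

The key is at about (0.530, 0.0235) with yaw 9.8°, and the head at about (0.569, 0.270, 0.172). The mill is at yaw −10.4° and the barrel at yaw 16.1°, which is −0.46 rad. The stud's radius of 77.6 mm checks out. Going to the key.

Call:
drive_tool(
  moves=[
    {"claw":1,"tx":0.113,"ty":-0.226,"tz":0.05,"ax":0,"ay":0,"az":-3.4},
    {"claw":1,"tx":0.113,"ty":-0.226,"tz":0.05,"ax":0,"ay":0,"az":-3.4},
    {"claw":1,"tx":0.113,"ty":-0.226,"tz":0.05,"ax":0,"ay":0,"az":-3.4},
    {"claw":1,"tx":0.113,"ty":-0.226,"tz":0.05,"ax":0,"ay":0,"az":-3.4},
    {"claw":1,"tx":0.113,"ty":-0.226,"tz":0.05,"ax":0,"ay":0,"az":-3.4},
    {"claw":1,"tx":0.113,"ty":-0.226,"tz":0.1,"ax":0,"ay":0,"az":-3.4},
    {"claw":1,"tx":0.113,"ty":-0.226,"tz":0.15,"ax":0,"ay":0,"az":-3.4},
    {"claw":1,"tx":0.113,"ty":-0.226,"tz":0.18,"ax":0,"ay":0,"az":-3.4},
    {"claw":1,"tx":0.113,"ty":-0.226,"tz":0.2,"ax":0,"ay":0,"az":-3.4},
    {"claw":1,"tx":0.113,"ty":-0.226,"tz":0.2,"ax":0,"ay":0,"az":-3.4},
    {"claw":1,"tx":0.113,"ty":-0.226,"tz":0.2,"ax":0,"ay":0,"az":-3.4},
  ],
)

```text
clock: 4.5
tcp_pos: [0.5311, 0.0243, 0.1051]
tcp_rot: [-180.0, 0.1, -170.2]
contact_force: [-0.4, 0.5, 0.1]
width: 0.0856
grip_force: 0.0
```

Run:
```python
from h import *
shot('w4'); c=cal('wrist')
print(proj(c,[[.530,.0235,.016],[.530,.0235,.009]]))
# predicted grasp axis point in image at z=.016
o=bot.get_obs();p=o['tcp_pos'];print(proj(c,[[p[0],p[1],.016]]))
a=cv2.imread('pics/w4.png'); cv2.imwrite('pics/w4b.png',a[0:480])
```

```text
4.5 [0.5311 0.0243 0.1051] [-1.7997e+02  1.0000e-01 -1.7021e+02] [  -5.9   13.6  109.8    0.    56.6 -105.7]
[[323.78657985 275.36944182]
 [323.85363057 270.31456234]]
[[324.9828887  277.99100345]]
```

View pics/w4b.png

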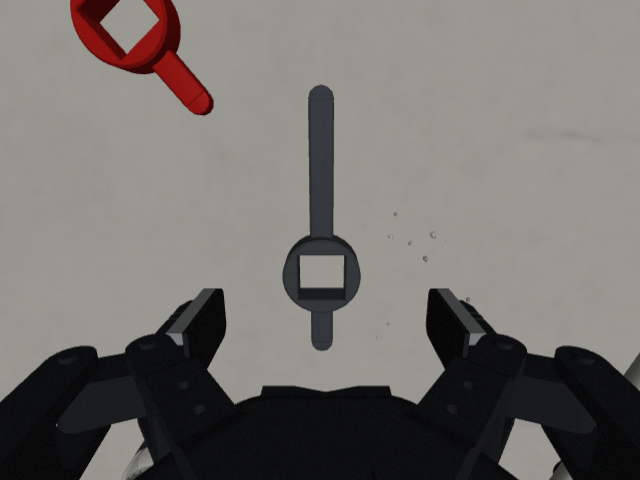

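w4 shows the hub hole centred at (321.5,277.5), against a predicted grasp axis at (325,278), so it is about 1.7 mm off sideways. The tail is upright and aligned. Descending to grip.

Call:
drive_tool(
  grip_force=35,
  moves=[
    {"claw":1,"tx":0,"ty":-0.0017,"tz":0.02,"ax":0,"ay":0,"az":0},
    {"claw":1,"tx":0,"ty":-0.0017,"tz":0.033,"ax":0,"ay":0,"az":0},
    {"claw":1,"tx":0,"ty":-0.0017,"tz":0.033,"ax":0,"ay":0,"az":0},
    {"claw":0.3,"tx":0,"ty":-0.0017,"tz":0.033,"ax":0,"ay":0,"az":0},
    {"claw":0.3,"tx":0,"ty":-0.0017,"tz":0.033,"ax":0,"ay":0,"az":0},
    {"claw":0.3,"tx":0,"ty":-0.0017,"tz":0.033,"ax":0,"ay":0,"az":0},
    {"claw":0.3,"tx":0,"ty":-0.0017,"tz":0.033,"ax":0,"ay":0,"az":0},
    {"claw":0.3,"tx":0,"ty":-0.0017,"tz":0.033,"ax":0,"ay":0,"az":0},
  ],
)

```text
clock: 5.55
tcp_pos: [0.5312, 0.0229, 0.0717]
tcp_rot: [-180.0, 0.1, -170.2]
contact_force: [-0.9, 0.1, 6.1]
width: 0.0387
grip_force: 36.3
```

The key is gripped. Lifting it and carrying it over the head.

Call:
drive_tool(
  grip_force=50,
  moves=[
    {"claw":0.3,"tx":0,"ty":0,"tz":-0.04,"ax":0,"ay":0,"az":0},
    {"claw":0.3,"tx":0,"ty":0,"tz":-0.1,"ax":0,"ay":0,"az":0},
    {"claw":0.3,"tx":0,"ty":0,"tz":-0.16,"ax":0,"ay":0,"az":0},
    {"claw":0.3,"tx":0,"ty":0,"tz":-0.21,"ax":0,"ay":0,"az":0},
    {"claw":0.3,"tx":-0.02,"ty":0.06,"tz":-0.21,"ax":0,"ay":0,"az":-6.3},
    {"claw":0.3,"tx":-0.04,"ty":0.12,"tz":-0.21,"ax":0,"ay":0,"az":-6.3},
    {"claw":0.3,"tx":-0.06,"ty":0.18,"tz":-0.21,"ax":0,"ay":0,"az":-6.3},
    {"claw":0.3,"tx":-0.08,"ty":0.237,"tz":-0.21,"ax":0,"ay":0,"az":-6.3},
    {"claw":0.3,"tx":-0.08,"ty":0.237,"tz":-0.205,"ax":0,"ay":0,"az":-6.3},
    {"claw":0.3,"tx":-0.08,"ty":0.237,"tz":-0.205,"ax":0,"ay":0,"az":-6.3},
    {"claw":0.3,"tx":-0.08,"ty":0.237,"tz":-0.205,"ax":0,"ay":0,"az":-6.3},
  ],
)

```text
clock: 6.92
tcp_pos: [0.5688, 0.2687, 0.2754]
tcp_rot: [-180.0, -0.1, -164.0]
contact_force: [-0.5, -0.9, -2.3]
width: 0.0384
grip_force: 52.7
```

Run:
```python
from h import *
shot('w5'); c=cal('wrist'); o=bot.get_obs(); p=o['tcp_pos']; print(o['width'],o['grip_force'],o['contact_force'].round(1))
print(proj(c,[[p[0],p[1],p[2]-.0717+.016],[p[0],p[1],p[2]-.0717],[.5701,.2707,.172]]))
a=cv2.imread('pics/w5.png'); cv2.imwrite('pics/w5b.png',cv2.resize(a[180:480,150:550],(800,600),interpolation=cv2.INTER_CUBIC))
```

```text
6.925 [0.5688 0.2687 0.2754] [-1.7998e+02 -6.0000e-02 -1.6395e+02] [ 18.1  14.4  88.5  -0.   77.2 -87.9]
0.03832987198776222 52.6949018239975 [ 0.2  0.3 -1.4]
[[324.92680161 309.95295525]
 [324.97698556 293.30598856]
 [328.03078945 270.97174422]]
```

View pics/w5b.png

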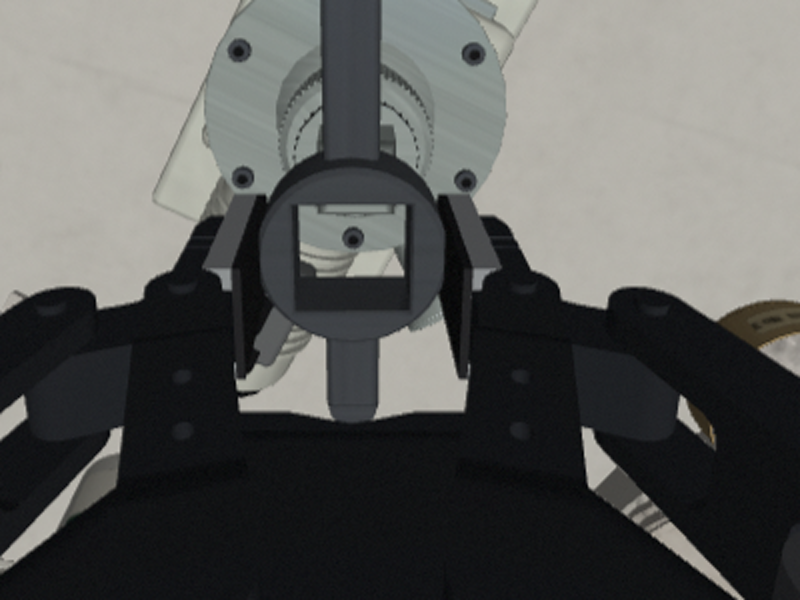

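w5 shows the key hole centred on the tool axis at (325.8,309). The head behind it is parallel, with its centre at about x 328, so a shift of about 1.5 mm is needed. Correcting, then starting down gently.

Call:
drive_tool(
  moves=[
    {"claw":0.3,"tx":-0.0016,"ty":0.0015,"tz":0.01,"ax":0,"ay":0,"az":0},
    {"claw":0.3,"tx":-0.0016,"ty":0.0015,"tz":0.026,"ax":0,"ay":0,"az":0},
    {"claw":0.3,"tx":-0.0016,"ty":0.0015,"tz":0.03,"ax":0,"ay":0,"az":0},
    {"claw":0.3,"tx":-0.0016,"ty":0.0015,"tz":0.033,"ax":0,"ay":0,"az":0},
    {"claw":0.3,"tx":-0.0016,"ty":0.0015,"tz":0.036,"ax":0,"ay":0,"az":0},
    {"claw":0.3,"tx":-0.0016,"ty":0.0015,"tz":0.038,"ax":0,"ay":0,"az":0},
    {"claw":0.3,"tx":-0.0016,"ty":0.0015,"tz":0.038,"ax":0,"ay":0,"az":0},
  ],
)

```text
clock: 7.85
tcp_pos: [0.5704, 0.2718, 0.2382]
tcp_rot: [-180.0, 0.1, -163.9]
contact_force: [2.1, -1.5, -2.5]
width: 0.0382
grip_force: 52.7
```

Call:
drive_tool(
  moves=[
    {"claw":0.3,"tx":-0.0003,"ty":-0.001,"tz":0.001,"ax":0,"ay":0,"az":0},
    {"claw":0.3,"tx":-0.0003,"ty":-0.001,"tz":0.004,"ax":0,"ay":0,"az":0},
    {"claw":0.3,"tx":-0.0003,"ty":-0.001,"tz":0.007,"ax":0,"ay":0,"az":0},
    {"claw":0.3,"tx":-0.0003,"ty":-0.001,"tz":0.01,"ax":0,"ay":0,"az":0},
    {"claw":0.3,"tx":-0.0003,"ty":-0.001,"tz":0.012,"ax":0,"ay":0,"az":0},
    {"claw":0.3,"tx":-0.0003,"ty":-0.001,"tz":0.012,"ax":0,"ay":0,"az":0},
  ],
)

```text
clock: 8.6
tcp_pos: [0.5705, 0.2711, 0.2256]
tcp_rot: [-180.0, -0.0, -163.9]
contact_force: [0.1, -0.9, -2.9]
width: 0.038
grip_force: 52.7
```

Call:
drive_tool(
  moves=[
    {"claw":0.3,"tx":0,"ty":0,"tz":0.002,"ax":0,"ay":0,"az":0},
    {"claw":0.3,"tx":0,"ty":0,"tz":0.002,"ax":0,"ay":0,"az":4},
    {"claw":0.3,"tx":0,"ty":0,"tz":0.002,"ax":0,"ay":0,"az":8},
    {"claw":0.3,"tx":0,"ty":0,"tz":0.002,"ax":0,"ay":0,"az":12},
    {"claw":0.3,"tx":0,"ty":0,"tz":0.002,"ax":0,"ay":0,"az":16},
    {"claw":0.3,"tx":0,"ty":0,"tz":0.002,"ax":0,"ay":0,"az":18},
    {"claw":0.3,"tx":0,"ty":0,"tz":0.002,"ax":0,"ay":0,"az":18},
  ],
)

```text
clock: 9.48
tcp_pos: [0.5704, 0.2705, 0.2237]
tcp_rot: [-179.9, -0.0, 178.1]
contact_force: [-0.7, -4.8, -0.8]
width: 0.0382
grip_force: 52.7
```

```bash
python3 -c "
from h import *
o=bot.get_obs();print(o['moment'].round(3),o['contact_force'].round(2),o['tcp_pos'].round(4),o['tcp_rot'].round(1),o['joint_pos'].round(1))"
```

```text
[-0.716  0.228 -0.027] [-0.68 -4.78 -0.75] [0.5704 0.2705 0.2237] [-179.9   -0.   178.1] [ 18.2  17.3  90.8  -0.1  72.1 -69.9]
```

The rotation worked with only a light side load. Easing 0.8 mm in −y, releasing the key, then turning the open fingers clear of the tail.

Call:
drive_tool(
  moves=[
    {"claw":0.3,"tx":0,"ty":-0.0008,"tz":0,"ax":0,"ay":0,"az":0},
    {"claw":0.5,"tx":0,"ty":-0.0008,"tz":0,"ax":0,"ay":0,"az":0},
    {"claw":1,"tx":0,"ty":-0.0008,"tz":0,"ax":0,"ay":0,"az":0},
    {"claw":1,"tx":0,"ty":-0.0008,"tz":0,"ax":0,"ay":0,"az":0},
    {"claw":1,"tx":0,"ty":-0.0008,"tz":0,"ax":0,"ay":0,"az":0},
    {"claw":1,"tx":0,"ty":-0.0008,"tz":0,"ax":0,"ay":0,"az":-10},
    {"claw":1,"tx":0,"ty":-0.0008,"tz":0,"ax":0,"ay":0,"az":-20},
    {"claw":1,"tx":0,"ty":-0.0008,"tz":0,"ax":0,"ay":0,"az":-30},
    {"claw":1,"tx":0,"ty":-0.0008,"tz":0,"ax":0,"ay":0,"az":-38},
    {"claw":1,"tx":0,"ty":-0.0008,"tz":0,"ax":0,"ay":0,"az":-38},
    {"claw":1,"tx":0,"ty":-0.0008,"tz":0,"ax":0,"ay":0,"az":-38},
  ],
)

```text
clock: 10.85
tcp_pos: [0.5706, 0.2703, 0.2239]
tcp_rot: [180.0, 0.0, -144.0]
contact_force: [-0.8, 0.6, 0.3]
width: 0.0852
grip_force: 0.0
```

Run:
```python
from h import *
shot('w6'); o=bot.get_obs(); print(o['contact_force'].round(1),o['moment'].round(3))
c=cal('wrist')
# expected key poses: tail tip & hub at seat for yaw -2, -8
for yw in (0,-4,-8):
    r=R.from_euler('z',yw,degrees=True).as_matrix(); A=np.array([.5704,.2703,0])
    print(yw,proj(c,[A+r@[-.085,0,0]+[0,0,.160],A+r@[-.03,0,0]+[0,0,.160],A+[0,0,.167],A+[0,0,.172]]).round(1).tolist())
a=cv2.imread('pics/w6.png'); cv2.imwrite('pics/w6b.png',cv2.resize(a,(800,600),interpolation=cv2.INTER_CUBIC))
```

```text
10.85 [0.5706 0.2703 0.2239] [ 180.      0.   -144.03] [  18.2   17.2   90.8    0.    72.  -107.8]
[-1.1  0.4  0.5] [ 0.029 -0.056  0.014]
0 [[456.3, 136.4], [367.9, 247.4], [325.7, 308.1], [325.7, 313.9]]
-4 [[467.5, 146.3], [371.8, 250.4], [325.7, 308.1], [325.7, 313.9]]
-8 [[477.7, 156.9], [375.3, 253.6], [325.7, 308.1], [325.7, 313.9]]
```

View pics/w6b.png

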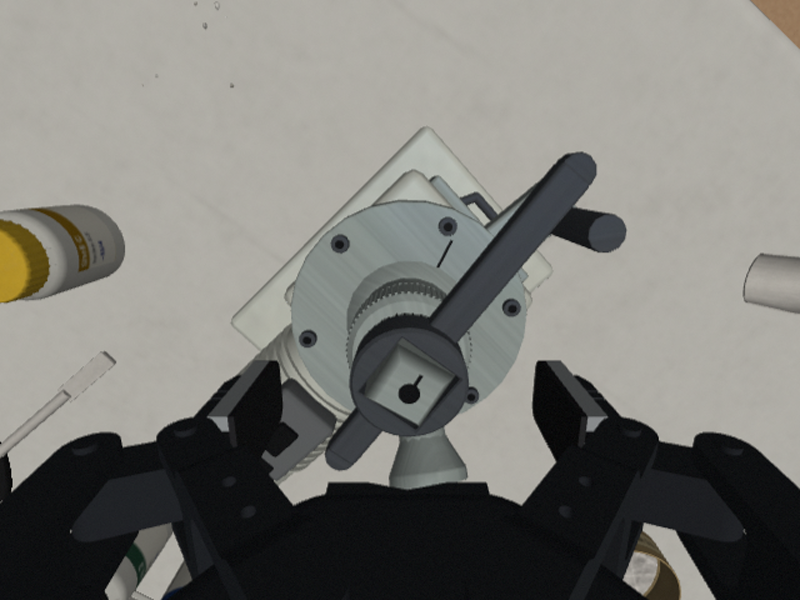

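w6 shows the key seated, with the head's tapered top and dot showing through the hole at (409,393). Its tail lies just anticlockwise of the stud, stud top at (607,232). The fingers are clear, so I go down to the ring and grip it.

Call:
drive_tool(
  grip_force=80,
  moves=[
    {"claw":1,"tx":0,"ty":0,"tz":0.012,"ax":0,"ay":0,"az":0},
    {"claw":1,"tx":0,"ty":0,"tz":0.024,"ax":0,"ay":0,"az":0},
    {"claw":1,"tx":0,"ty":0,"tz":0.032,"ax":0,"ay":0,"az":0},
    {"claw":1,"tx":0,"ty":0,"tz":0.032,"ax":0,"ay":0,"az":0},
    {"claw":0.4,"tx":0,"ty":0,"tz":0.032,"ax":0,"ay":0,"az":0},
    {"claw":0.4,"tx":0,"ty":0,"tz":0.032,"ax":0,"ay":0,"az":0},
    {"claw":0.4,"tx":0,"ty":0,"tz":0.032,"ax":0,"ay":0,"az":0},
    {"claw":0.4,"tx":0,"ty":0,"tz":0.032,"ax":0,"ay":0,"az":0},
    {"claw":0.4,"tx":0,"ty":0,"tz":0.032,"ax":0,"ay":0,"az":0},
  ],
)

```text
clock: 12.02
tcp_pos: [0.5706, 0.2709, 0.1932]
tcp_rot: [180.0, 0.1, -143.9]
contact_force: [-2.5, 0.5, 5.5]
width: 0.0474
grip_force: 82.3
```

```bash
cat > s.py <<'E'
from h import *
o=bot.get_obs();print(o['clock'],'M',o['moment'].round(3),'F',o['contact_force'].round(2),o['tcp_pos'].round(4),o['tcp_rot'].round(1),o['joint_pos'][5].round(1),o['width'].round(4),o['grip_force'].round(1))
E
python3 s.py
```

```text
Traceback (most recent call last):
  File "s.py", line 2, in <module>
    o=bot.get_obs();print(o['clock'],'M',o['moment'].round(3),'F',o['contact_force'].round(2),o['tcp_pos'].round(4),o['tcp_rot'].round(1),o['joint_pos'][5].round(1),o['width'].round(4),o['grip_force'].round(1))
                                                                                                                                                                     ^^^^^^^^^^^^^^^^
AttributeError: 'float' object has no attribute 'round'
```

Call:
drive_tool(
  moves=[
    {"claw":0.4,"tx":0,"ty":0,"tz":0,"ax":0,"ay":0,"az":4},
    {"claw":0.4,"tx":0,"ty":0,"tz":0,"ax":0,"ay":0,"az":8},
    {"claw":0.4,"tx":0,"ty":0,"tz":0,"ax":0,"ay":0,"az":12},
    {"claw":0.4,"tx":0,"ty":0,"tz":0,"ax":0,"ay":0,"az":16},
    {"claw":0.4,"tx":0,"ty":0,"tz":0.0001,"ax":0,"ay":0,"az":20},
    {"claw":0.4,"tx":0,"ty":0,"tz":0.0002,"ax":0,"ay":0,"az":24},
    {"claw":0.4,"tx":0,"ty":0,"tz":0.0002,"ax":0,"ay":0,"az":24},
  ],
)

```text
clock: 12.9
tcp_pos: [0.5708, 0.2705, 0.193]
tcp_rot: [180.0, 0.0, -167.9]
contact_force: [-3.2, -0.3, 4.9]
width: 0.0473
grip_force: 82.6
```

```bash
cat > s.py <<'E'
from h import *
o=bot.get_obs()
for k in ['clock','moment','contact_force','tcp_pos','tcp_rot','width']: print(k,np.round(o[k],4),end=' ')
E
python3 s.py
```

```text
clock 12.9 moment [ 0.1254  0.5486 -0.071 ] contact_force [-3.1549 -0.2742  4.9209] tcp_pos [0.5708 0.2705 0.193 ] tcp_rot [ 1.799762e+02  4.910000e-02 -1.679254e+02] width 0.0473
```

Call:
drive_tool(
  moves=[
    {"claw":0.4,"tx":0,"ty":0,"tz":0.0001,"ax":0,"ay":0,"az":4},
    {"claw":0.4,"tx":0,"ty":0,"tz":0.0002,"ax":0,"ay":0,"az":8},
    {"claw":0.4,"tx":0,"ty":0,"tz":0.0002,"ax":0,"ay":0,"az":12},
    {"claw":0.4,"tx":0,"ty":0,"tz":0.0002,"ax":0,"ay":0,"az":12},
  ],
)

```text
clock: 13.4
tcp_pos: [0.5708, 0.2703, 0.1929]
tcp_rot: [180.0, 0.0, -179.9]
contact_force: [-3.3, -2.0, 5.8]
width: 0.0476
grip_force: 82.6
```

```bash
python3 s.py
```

```text
clock 13.4 moment [ 0.0083  0.5355 -0.0648] contact_force [-3.2726 -1.9909  5.7791] tcp_pos [0.5708 0.2703 0.1929] tcp_rot [ 1.799846e+02  4.680000e-02 -1.799157e+02] width 0.0476
```

```bash
cat > k.py <<'E'
from h import *
import sys
def tail(n):
    shot(n); c=pickle.load(open(n+'.pkl','rb')); g=cv2.imread(f'pics/{n}.png',0)
    s=cv2.createLineSegmentDetector().detect(cv2.resize(g,None,fx=2,fy=2,interpolation=cv2.INTER_CUBIC))[0][:,0]/2
    ax=np.array([.5706,.2705])
    for q in s:
        A,B=atz(c,q[:2]-.25,.160)[:2],atz(c,q[2:]-.25,.160)[:2]; d=B-A; L=np.linalg.norm(d)
        if L<.02: continue
        d/=L; off=d[0]*(A-ax)[1]-d[1]*(A-ax)[0]; r=[np.linalg.norm(A-ax),np.linalg.norm(B-ax)]
        if abs(off)<.012 and max(r)<.1 and min(r)>.012: print(q.round(1),'yaw %.1f off %.1fmm'%((np.degrees(np.arctan2(d[1],d[0]))+90)%180-90,off*1e3),np.round(r,3))
tail(sys.argv[1])
E
python3 k.py w7
```

```text
13.4 [0.5708 0.2703 0.1929] [ 1.7998e+02  5.0000e-02 -1.7992e+02] [ 18.2  19.   92.1   0.   68.9 -71.9]
[449.7 427.6 518.8 479.7] yaw 49.7 off 2.2mm [0.06  0.099]
[133.  479.5 201.7 427.8] yaw -49.5 off 2.0mm [0.099 0.06 ]
[313.4 278.4 323.4 164. ] yaw -5.1 off 6.0mm [0.024 0.06 ]
[362.2 172.2 354.5 239. ] yaw -5.0 off 6.0mm [0.059 0.038]
[362.9 321.7 302.8 316.7] yaw 84.8 off -8.8mm [0.015 0.012]
[302.2 317.7 364.8 329.1] yaw 78.6 off 7.4mm [0.012 0.014]
```

The key tail is at −5° against the stud and the barrel at about −11°, which is the setting. From here I read the torque while moving.

Call:
drive_tool(
  moves=[
    {"claw":0.4,"tx":0,"ty":0,"tz":0.0001,"ax":0,"ay":0,"az":4},
    {"claw":0.4,"tx":0,"ty":0,"tz":0.0002,"ax":0,"ay":0,"az":8},
    {"claw":0.4,"tx":0,"ty":0,"tz":0.0003,"ax":0,"ay":0,"az":12},
  ],
)

```text
clock: 13.82
tcp_pos: [0.5708, 0.27, 0.1926]
tcp_rot: [-180.0, 0.0, 168.0]
contact_force: [-4.3, -3.2, 6.8]
width: 0.0474
grip_force: 82.8
```

```bash
python3 s.py
```

```text
clock 13.825 moment [-0.0709  0.4846  0.2603] contact_force [-4.3136 -3.2458  6.8371] tcp_pos [0.5708 0.27   0.1926] tcp_rot [-1.799900e+02  4.320000e-02  1.680248e+02] width 0.0474
```

Call:
drive_tool(
  moves=[
    {"claw":0.4,"tx":0,"ty":0,"tz":0.0001,"ax":0,"ay":0,"az":4},
    {"claw":0.4,"tx":0,"ty":0,"tz":0.0002,"ax":0,"ay":0,"az":8},
    {"claw":0.4,"tx":0,"ty":0,"tz":0.0003,"ax":0,"ay":0,"az":12},
  ],
)

```text
clock: 14.2
tcp_pos: [0.5707, 0.2698, 0.1924]
tcp_rot: [-180.0, 0.0, 156.0]
contact_force: [-4.6, -4.1, 7.3]
width: 0.0478
grip_force: 82.9
```

```bash
python3 s.py
```

```text
clock 14.2 moment [-0.2864  0.5709  0.4014] contact_force [-4.5551 -4.0922  7.2726] tcp_pos [0.5707 0.2698 0.1924] tcp_rot [-1.799662e+02  4.880000e-02  1.560448e+02] width 0.0478
```

Call:
drive_tool(
  moves=[
    {"claw":0.4,"tx":0,"ty":0,"tz":0.0001,"ax":0,"ay":0,"az":4},
    {"claw":0.4,"tx":0,"ty":0,"tz":0.0002,"ax":0,"ay":0,"az":8},
    {"claw":0.4,"tx":0,"ty":0,"tz":0.0003,"ax":0,"ay":0,"az":12},
    {"claw":0.4,"tx":0,"ty":0,"tz":0.0003,"ax":0,"ay":0,"az":15},
  ],
)

```text
clock: 14.7
tcp_pos: [0.5706, 0.2696, 0.1922]
tcp_rot: [-179.9, 0.1, 141.1]
contact_force: [-5.6, -4.5, 8.7]
width: 0.0474
grip_force: 83.0
```

```bash
python3 s.py; python3 k.py w8
```

```text
clock 14.7 moment [-0.4747  0.605   0.6368] contact_force [-5.6095 -4.4722  8.653 ] tcp_pos [0.5706 0.2696 0.1922] tcp_rot [-1.799418e+02  6.950000e-02  1.411025e+02] width 0.0474 14.7 [0.5706 0.2696 0.1922] [-1.7994e+02  7.0000e-02  1.4110e+02] [ 18.2  19.1  92.1  -0.1  68.8 -32.9]
[212.1 149.1 275.1 235. ] yaw -5.2 off 8.0mm [0.073 0.042]
[456.1 432.4 509.8 473. ] yaw 10.7 off 2.4mm [0.062 0.093]
[133.  479.5 202.1 427.5] yaw -88.5 off 2.5mm [0.098 0.059]
[335.1 307.2 283.1 338.3] yaw 84.6 off -9.5mm [0.014 0.015]
[283.2 339.3 339.7 313.4] yaw 78.2 off 7.8mm [0.015 0.012]
[306.9 288.8 203.  147.8] yaw -5.3 off -5.9mm [0.021 0.075]
```

Call:
drive_tool(
  moves=[
    {"claw":0.4,"tx":0,"ty":0,"tz":0,"ax":0,"ay":0,"az":2},
    {"claw":0.4,"tx":0,"ty":0,"tz":0.0001,"ax":0,"ay":0,"az":4},
  ],
)

```text
clock: 15.0
tcp_pos: [0.5706, 0.2696, 0.1921]
tcp_rot: [-179.9, 0.1, 137.2]
contact_force: [-5.3, -5.7, 9.2]
width: 0.0474
grip_force: 83.0
```

```bash
python3 s.py
```

```text
clock 15.0 moment [-0.5303  0.6769  0.7907] contact_force [-5.2647 -5.6727  9.1602] tcp_pos [0.5706 0.2696 0.1921] tcp_rot [-1.799346e+02  7.610000e-02  1.371613e+02] width 0.0474
```

```bash
python3 - <<'E'
from h import *
for i in range(6):
    camera('top'); o=bot.get_obs(); print(o['clock'],o['moment'].round(3),o['contact_force'].round(1),o['tcp_rot'][2].round(2))
E
python3 k.py w9
```

```text
15.05 [-0.577  0.681  0.235] [-6.3 -5.1  8.2] 137.05
15.1 [-0.517  0.653  0.065] [-5.5 -6.3  9. ] 137.13
15.15 [-0.61   0.64   0.062] [-5.7 -6.   9.1] 137.14
15.2 [-0.512  0.677  0.057] [-5.8 -5.8  8.2] 137.15
15.25 [-0.504  0.716  0.075] [-5.7 -4.9  8.6] 137.14
15.3 [-0.595  0.74   0.106] [-5.8 -4.7  9.2] 137.14
15.3 [0.5706 0.2695 0.1921] [-1.7994e+02  6.0000e-02  1.3714e+02] [ 18.2  19.1  92.1  -0.1  68.8 -29. ]
[198.6 157.2 258.9 228.2] yaw -5.2 off 8.2mm [0.073 0.046]
[133.  479.5 202.1 427.5] yaw 87.5 off 2.5mm [0.098 0.059]
[255.2 285.5 136.1 152. ] yaw -5.3 off 5.5mm [0.032 0.085]
[331.2 306.9 282.2 340.9] yaw 84.6 off -9.7mm [0.014 0.015]
[302.7 289.9 206.4 177.3] yaw -5.3 off -5.9mm [0.021 0.067]
```

The ring is tightened: about 0.7 N·m while turning, relaxed now, with the key still at −5.3° against the stud. Releasing, rising and realigning to the key hub.

Call:
drive_tool(
  moves=[
    {"claw":0.6,"tx":0,"ty":0,"tz":0,"ax":0,"ay":0,"az":0},
    {"claw":1,"tx":0,"ty":0,"tz":0,"ax":0,"ay":0,"az":0},
    {"claw":1,"tx":0,"ty":0,"tz":0,"ax":0,"ay":0,"az":0},
    {"claw":1,"tx":0,"ty":0,"tz":0,"ax":0,"ay":0,"az":0},
    {"claw":1,"tx":0.0006,"ty":0.0007,"tz":-0.015,"ax":0,"ay":0,"az":0},
    {"claw":1,"tx":0.0006,"ty":0.0007,"tz":-0.0315,"ax":0,"ay":0,"az":0},
    {"claw":1,"tx":0.0006,"ty":0.0007,"tz":-0.0315,"ax":0,"ay":0,"az":-9},
    {"claw":1,"tx":0.0006,"ty":0.0007,"tz":-0.0315,"ax":0,"ay":0,"az":-18},
    {"claw":1,"tx":0.0006,"ty":0.0007,"tz":-0.0315,"ax":0,"ay":0,"az":-27},
    {"claw":1,"tx":0.0006,"ty":0.0007,"tz":-0.0315,"ax":0,"ay":0,"az":-37.5},
    {"claw":1,"tx":0.0006,"ty":0.0007,"tz":-0.0315,"ax":0,"ay":0,"az":-37.5},
    {"claw":1,"tx":0.0006,"ty":0.0007,"tz":-0.0315,"ax":0,"ay":0,"az":-37.5},
  ],
)

```text
clock: 16.85
tcp_pos: [0.5709, 0.2713, 0.2229]
tcp_rot: [180.0, 0.1, 174.4]
contact_force: [-0.2, 0.8, 0.0]
width: 0.0854
grip_force: 0.0
```

```bash
python3 s.py; python3 k.py w10
```

```text
clock 16.85 moment [ 0.0042  0.0314 -0.0108] contact_force [-0.188   0.8087  0.0493] tcp_pos [0.5709 0.2713 0.2229] tcp_rot [1.799721e+02 6.030000e-02 1.744265e+02] width 0.0854 16.85 [0.5709 0.2713 0.2229] [1.7997e+02 6.0000e-02 1.7443e+02] [ 18.3  17.3  90.8   0.   71.9 -66.2]
[305.3 145.3 304.6  78.4] yaw -5.9 off 6.9mm [0.066 0.089]
[336.7 136.6 336.7 252.2] yaw -5.1 off 6.1mm [0.069 0.023]
[343.4 334.5 350.4 289.4] yaw -12.6 off -11.1mm [0.018 0.013]
[335.3 239.1 335.3 140.3] yaw -5.1 off -5.5mm [0.029 0.068]
```

Call:
drive_tool(
  grip_force=30,
  moves=[
    {"claw":1,"tx":0,"ty":-0.001,"tz":-0.0005,"ax":0,"ay":0,"az":0},
    {"claw":0.3,"tx":0,"ty":-0.001,"tz":-0.0005,"ax":0,"ay":0,"az":0},
    {"claw":0.3,"tx":0,"ty":-0.001,"tz":-0.0005,"ax":0,"ay":0,"az":0},
    {"claw":0.3,"tx":0,"ty":-0.001,"tz":-0.0005,"ax":0,"ay":0,"az":0},
    {"claw":0.3,"tx":0,"ty":-0.001,"tz":-0.0005,"ax":0,"ay":0,"az":0},
    {"claw":0.3,"tx":0,"ty":-0.001,"tz":-0.0005,"ax":0,"ay":0,"az":0},
  ],
)

```text
clock: 17.65
tcp_pos: [0.5705, 0.2701, 0.2226]
tcp_rot: [-180.0, -0.0, 174.6]
contact_force: [0.3, -0.9, 1.7]
width: 0.039
grip_force: 31.3
```

```bash
python3 s.py
```

```text
clock 17.65 moment [-0.1969  0.2368  0.0376] contact_force [ 0.3093 -0.8557  1.7385] tcp_pos [0.5705 0.2701 0.2226] tcp_rot [-1.799898e+02 -3.100000e-03  1.746246e+02] width 0.039
```

The play between key and head is already used up in this direction, so twisting the key would shift the setting. It must lift straight up.

Call:
drive_tool(
  grip_force=45,
  moves=[
    {"claw":0.3,"tx":0,"ty":0,"tz":0,"ax":0,"ay":0,"az":0},
    {"claw":0.3,"tx":0,"ty":0,"tz":-0.002,"ax":0,"ay":0,"az":0},
    {"claw":0.3,"tx":0,"ty":0,"tz":-0.004,"ax":0,"ay":0,"az":0},
  ],
)

```text
clock: 18.02
tcp_pos: [0.5704, 0.2701, 0.2254]
tcp_rot: [-180.0, -0.0, 174.6]
contact_force: [3.6, 0.1, -5.9]
width: 0.0383
grip_force: 45.9
```

```bash
python3 s.py
```

```text
clock 18.025 moment [ 0.0515 -0.5839  0.0188] contact_force [ 3.6316  0.1293 -5.9458] tcp_pos [0.5704 0.2701 0.2254] tcp_rot [-1.799826e+02 -3.430000e-02  1.746212e+02] width 0.0383
```

Call:
drive_tool(
  moves=[
    {"claw":0.3,"tx":-0.0004,"ty":0,"tz":-0.003,"ax":0,"ay":0,"az":0},
    {"claw":0.3,"tx":-0.0004,"ty":0,"tz":-0.006,"ax":0,"ay":0,"az":0},
    {"claw":0.3,"tx":-0.0004,"ty":0,"tz":-0.01,"ax":0,"ay":0,"az":0},
    {"claw":0.3,"tx":-0.0004,"ty":0,"tz":-0.014,"ax":0,"ay":0,"az":0},
    {"claw":0.3,"tx":-0.0004,"ty":0,"tz":-0.02,"ax":0,"ay":0,"az":0},
    {"claw":0.3,"tx":-0.0004,"ty":0,"tz":-0.03,"ax":0,"ay":0,"az":0},
    {"claw":0.3,"tx":-0.0004,"ty":0,"tz":-0.05,"ax":0,"ay":0,"az":0},
    {"claw":0.3,"tx":-0.0004,"ty":0,"tz":-0.05,"ax":0,"ay":0,"az":0},
  ],
)

```text
clock: 19.02
tcp_pos: [0.5723, 0.2706, 0.2801]
tcp_rot: [179.9, 0.3, 174.6]
contact_force: [-0.7, 1.4, -2.1]
width: 0.038
grip_force: 46.4
```

```bash
python3 s.py
```

```text
clock 19.025 moment [-0.0451 -0.055   0.0769] contact_force [-0.7418  1.3844 -2.1403] tcp_pos [0.5723 0.2706 0.2801] tcp_rot [179.8687   0.2957 174.6281] width 0.038
```

Call:
drive_tool(
  moves=[
    {"claw":0.3,"tx":0.004,"ty":-0.06,"tz":0,"ax":0,"ay":0,"az":-5},
    {"claw":0.3,"tx":0.008,"ty":-0.12,"tz":0,"ax":0,"ay":0,"az":-10},
    {"claw":0.3,"tx":0.012,"ty":-0.18,"tz":0,"ax":0,"ay":0,"az":-15},
    {"claw":0.3,"tx":0.0175,"ty":-0.24,"tz":0.02,"ax":0,"ay":0,"az":-15},
    {"claw":0.3,"tx":0.0175,"ty":-0.251,"tz":0.07,"ax":0,"ay":0,"az":-15},
    {"claw":0.3,"tx":0.0175,"ty":-0.251,"tz":0.12,"ax":0,"ay":0,"az":-15},
    {"claw":0.3,"tx":0.0175,"ty":-0.251,"tz":0.16,"ax":0,"ay":0,"az":-15},
    {"claw":0.3,"tx":0.0175,"ty":-0.251,"tz":0.185,"ax":0,"ay":0,"az":-15},
    {"claw":0.3,"tx":0.0175,"ty":-0.251,"tz":0.198,"ax":0,"ay":0,"az":-15},
    {"claw":0.3,"tx":0.0175,"ty":-0.251,"tz":0.203,"ax":0,"ay":0,"az":-15},
    {"claw":0.3,"tx":0.0175,"ty":-0.251,"tz":0.206,"ax":0,"ay":0,"az":-15},
    {"claw":0.3,"tx":0.0175,"ty":-0.251,"tz":0.206,"ax":0,"ay":0,"az":-15},
  ],
)

```text
clock: 20.52
tcp_pos: [0.5309, 0.0219, 0.0718]
tcp_rot: [-180.0, 0.1, -170.4]
contact_force: [-0.7, 1.0, -0.4]
width: 0.0385
grip_force: 46.8
```

```bash
python3 s.py
```

```text
clock 20.525 moment [ 0.0138  0.2257 -0.0164] contact_force [-0.716   0.9964 -0.4016] tcp_pos [0.5309 0.0219 0.0718] tcp_rot [-1.799691e+02  1.017000e-01 -1.703643e+02] width 0.0385
```

Call:
drive_tool(
  moves=[
    {"claw":0.5,"tx":0,"ty":0,"tz":0,"ax":0,"ay":0,"az":0},
    {"claw":0.7,"tx":0,"ty":0,"tz":0,"ax":0,"ay":0,"az":0},
    {"claw":1,"tx":0,"ty":0,"tz":0,"ax":0,"ay":0,"az":0},
    {"claw":1,"tx":0,"ty":0,"tz":0,"ax":0,"ay":0,"az":0},
    {"claw":1,"tx":0,"ty":0,"tz":-0.03,"ax":0,"ay":0,"az":0},
    {"claw":1,"tx":0,"ty":0,"tz":-0.09,"ax":0,"ay":0,"az":0},
    {"claw":1,"tx":0,"ty":0,"tz":-0.15,"ax":0,"ay":0,"az":0},
    {"claw":1,"tx":0,"ty":0,"tz":-0.21,"ax":0,"ay":0,"az":0},
    {"claw":1,"tx":-0.04,"ty":0.05,"tz":-0.232,"ax":0,"ay":0,"az":0},
    {"claw":1,"tx":-0.08,"ty":0.1,"tz":-0.232,"ax":0,"ay":0,"az":0},
    {"claw":1,"tx":-0.12,"ty":0.15,"tz":-0.232,"ax":0,"ay":0,"az":0},
    {"claw":1,"tx":-0.125,"ty":0.21,"tz":-0.232,"ax":0,"ay":0,"az":0},
    {"claw":1,"tx":-0.125,"ty":0.22,"tz":-0.232,"ax":0,"ay":0,"az":0},
    {"claw":1,"tx":-0.125,"ty":0.22,"tz":-0.232,"ax":0,"ay":0,"az":0},
  ],
)

```text
clock: 22.28
tcp_pos: [0.616, 0.2605, 0.302]
tcp_rot: [-180.0, -0.1, -170.3]
contact_force: [0.4, 0.5, 0.6]
width: 0.0857
grip_force: 0.0
```

Run:
```python
from h import *
shot('w11'); c=cal('wrist'); u=proj(c,[.5705,.2703,.172])[0]; print(u)
t=camera('top'); save('top1.png',t)
x,y=int(u[0])-32,int(u[1])-32
g=cv2.imread('pics/w11.png',0)[y:y+64,x:x+64]; g=cv2.resize(g,None,fx=4,fy=4,interpolation=cv2.INTER_CUBIC)
for q in cv2.createLineSegmentDetector().detect(g)[0][:,0]/4:
    l=np.hypot(q[2]-q[0],q[3]-q[1])
    if l<8: continue
    A,B=[atz(c,(q[i]+x,q[i+1]+y),.17) for i in (0,2)]; d=B-A
    print((q-32).round(1),'len %.1f yaw90 %.1f'%(l,(np.degrees(np.arctan2(d[1],d[0]))+45)%90-45))
t0=cv2.imread('pics/top0.png',0);t1=cv2.imread('pics/top1.png',0)
d=(cv2.absdiff(t0,t1)>25).astype(np.uint8)
n,_,st,ce=cv2.connectedComponentsWithStats(d)
print([(s[:4].tolist(),int(s[4])) for s in st[1:] if s[4]>12])
```

```text
22.275 [0.616  0.2605 0.302 ] [-1.7997e+02 -5.0000e-02 -1.7025e+02] [ 16.2  18.7  80.4  -0.   81.  -83.6]
[356.49447053 183.88914148]
[-24.8   6.1 -17.4 -12.6] len 20.1 yaw90 -11.7
[17.8  2.1  8.2 24.1] len 24.0 yaw90 -12.2
[  6.4  22.5 -22.   11.5] len 30.4 yaw90 -11.7
[-20.1 -26.7 -28.5 -16.6] len 13.1 yaw90 -30.7
[ 13.5 -14.8  22.7 -10.8] len 10.0 yaw90 -13.4
[  0.5 -20.   13.4 -14.7] len 14.0 yaw90 -12.4
[ 7.  21.1 19.4 -7.6] len 31.2 yaw90 -11.9
[-24.6  20.7 -17.6  25.1] len 8.2 yaw90 -22.5
[-21.8   8.8   7.2  20.2] len 31.2 yaw90 -11.8
[12.4 22.7 19.3 17.1] len 8.9 yaw90 -39.6
[21.8 18.1 12.5 25.6] len 12.0 yaw90 -40.1
[ 8.  27.5  0.  29.7] len 8.3 yaw90 25.6
[([250, 108, 172, 370], 24007), ([430, 416, 210, 64], 8855), ([396, 419, 35, 20], 409), ([349, 433, 51, 47], 1762), ([400, 448, 38, 18], 101)]
```

The barrel stands 1.4° (0.024 rad) from the mill's axes, unchanged by the lift. A last check of the key's lie, then I hand in.

Run:
```python
from h import *
c=pickle.load(open('w11.pkl','rb')); k=R.from_euler('z',9.6,degrees=True).as_matrix(); A=np.array([.531,.0225,0])
g=cv2.imread('pics/w11.png',0); P=[[-.06,0,.009],[-.03,0,.009],[.035,0,.009],[0,.016,.016],[0,-.016,.016],[-.06,.02,0],[0,0,0]]
for p in P:
    u=proj(c,A+k@p)[0]; print(p,u.round(0),g[int(u[1]),int(u[0])] if 0<=u[0]<640 and 0<=u[1]<480 else None)
print(bot.finish_job())
```

```text
[-0.06, 0, 0.009] [93. 14.] 59
[-0.03, 0, 0.009] [98. 49.] 55
[0.035, 0, 0.009] [110. 120.] 58
[0, 0.016, 0.016] [116.  82.] 58
[0, -0.016, 0.016] [83. 82.] 56
[-0.06, 0.02, 0] [120.  18.] 156
[0, 0, 0] [109.  85.] 158
the job is handed in; nothing more can be done
None
```

The gap is locked and the job handed in at about 22 s: the ring went down to roughly 0.7 N·m (last moving reading 0.79, trend nearer 0.7), the barrel measured about 0.024 rad from the setting after the key came off, the key lies flat on the worktop, and I never approached the jars or scoop.

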